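Lock the service cover, then engage the drive selector

TASK

The load frame is going back into service. First lock the service box's cover: push its sprung wing stud in and, keeping it in, turn it clockwise a quarter turn until it locks, letting it go so that it springs back a little and stays locked. Then lift the drive selector's T-handle out of the notch it rests in, move it along to the notch at the other end of the rails, and set it fully down there; leave the cover locked and do not disturb the other things on the bench.

Things in the scene. Friction and masses are not known exactly. Their poses are not given: they have to be found in the camera images.
- service_box: Fixed grey enclosure 200 x 180 x 70 mm (its x, y, z) with a 4 mm aluminium cover plate on top (its upper face 74 mm above the bench). Origin: centre of the underside; z up. The wing stud stands on the cover, its upright axis at x = -30 mm, y = 0 in this frame. Two dark hinge barrels lie along the cover's +x edge, far from the stud; nothing else on the cover is higher than 10 mm above the plate. The box and the selector may change places.
- stud_top (a point): Centre of the top of the stud's wing grip, on the stud's upright axis; x along the wing, z up; moves with the stud. The wing is a black bar 62 mm long, 14 mm thick and 32 mm tall, standing on a round steel flange 64 mm across and 6 mm thick (the flange's upper face is 32 mm below this point; fingertips may press on it). With the stud out, the flange's underside stands 16 mm above the cover and this point 54 mm above it (128 mm above the bench).
- stud_push (a joint): How far the stud is pushed in, m: 0 out, 0.012 fully in (stop). A spring pushes it out: 5 N at 0, 9 N at 0.005, 15 N at 0.012. Apart from 0.07 rad of play it cannot turn until it is in by 9 mm or more. Locked and let go, it rests at about 0.005.
- stud_turn (a joint): Turn of the stud, rad, growing clockwise seen from above: 0 unlocked (wing along the service box's x axis), 1.57 (90 degrees) at the stop. Let go anywhere between 1.4 and the stop it springs back out by 7 mm into a detent and can no longer turn back: this is locked. Turning needs less than 0.5 N m.
- selector: Fixed grey housing 130 x 200 x 60 mm (its x, y, z). Origin: centre of the underside; z up. On its top two upright steel rails run along y at x = -27 and +27 mm, 8 mm thick and 22 mm high, with their ends at y = -63 and +63 mm; each has an open-topped notch 22 mm wide centred at y = +40 mm and another at y = -40 mm. The handle starts in the notches at y = +40 mm and has to go to those at y = -40 mm.
- lever_top (a point): Centre of the top of the selector's T-handle; x along the bar, z up; moves with the handle. The black bar is 80 mm long (along the selector's x), 18 mm thick (along y) and 28 mm tall, on a 16 mm round stem between the rails; 68 mm below this point (to its middle) a 12 mm square steel cross bar, 92 mm long along x, lies in the notches. With the handle down this point is 136 mm above the bench.
- lever_lift (a joint): Height of the handle above its lowest position, m: 0 fully down, 0.032 at most. The cross bar clears the rails at 0.020 or more. Weight and a spring pull it down with about 5 to 7 N.
- lever_shift (a joint): Travel of the handle along the selector's -y direction, m: 0 centred in the starting notch, 0.080 centred in the other; the bar has 5 mm play either way; stops at -0.005 and 0.085. About 1.5 N of friction.
- parts_bin: Bystander: loose red open bin 160 x 110 x 70 mm with metal strips in it, origin under its centre.
- spanner: Bystander: loose steel spanner 170 mm long, lying flat.
- mouse: Bystander: loose black computer mouse 105 x 62 x 30 mm.
- pendant: Bystander: loose flat white hand pendant with a dark screen, 170 x 110 x 24 mm.
Mind the look-alikes: they are no part of the job. What is shaped like the selector but purple is not meant.

How it is judged (in metres and radians):
On the way, in this order (a step that is already met when the one before it is completed fails the run):
1. the stud is turned a quarter turn and has sprung back into its detent (value of joint stud_turn above 1.25 rad and value of joint stud_push between 0.003 and 0.0085 m), for 0.2 s.
2. then the T-handle is lifted clear of the rails (value of joint lever_lift above 0.018 m), for 0.05 s.
3. the T-handle is down in the other notch (value of joint lever_shift above 0.072 m and value of joint lever_lift below 0.006 m), for 0.2 s.
At the end, for the whole second after the job is handed in: The stud is locked (turned more than 1.25 rad, pushed in between 3 and 8.5 mm, i.e. sprung back into its detent) and the T-handle is down (within 6 mm) in the other notch (shifted more than 72 mm), both at rest (all of step 1 and all of step 3 and velocity of joint lever_shift below 0.01 m/s and velocity of joint stud_turn below 0.05 rad/s); the robot touches nothing.
It fails at once if the red bin is moved by more than 40 mm (distance of parts_bin from where it was at the start of the episode above 0.04 m).
It fails at once if the spanner is moved by more than 40 mm (distance of spanner from where it was at the start of the episode above 0.04 m).
It fails at once if the computer mouse is moved by more than 40 mm (distance of mouse from where it was at the start of the episode above 0.04 m).
It fails at once if the hand pendant is moved by more than 40 mm (distance of pendant from where it was at the start of the episode above 0.04 m).
It also fails if it takes over 53 s, if anything falls off the work surface, if the arm or the gripper's body presses on something with over 40 N, if the wrist force passes 120 N, or if a joint passes its speed limit or range.

ROBOT

A 6-joint arm with a two-finger parallel gripper is mounted at the origin on the work surface. World frame = base frame: x ahead of the robot, y to its left, z up, the work surface at z = 0. Lengths are in mm, angles in rad, forces in N, time in s.
With the tool pointing down it reaches from about 250 to 800 mm from the base axis. Payload 3.9 kg.
Tool frame: the origin (TCP) lies between the finger pads; the fingertips stand 14 mm ahead of it and the grasp point (between the pads) lies 5 mm behind it (env.finger_overhang is the distance from the TCP to the fingertips, in mm); x points along the fingers, y is the direction in which the jaws open and shut, and the axes are right-handed (so a half turn about x gives the same grasp; the last joint's range is limited). The gripper opens to 85 mm and grips with 20 to 120 N. Pads are 22 mm wide; open, the fingers measure 114 mm over their backs; the gripper's body (76 mm by 85 mm) begins 54 mm behind the grasp point. The pads swing forward as they close: fully open they stand 13 mm farther back than shut.
Start: joints at [1.217, 0.26, -0.138, 1.173, 0, 1.571], TCP at [181.889, 492.475, 216.904] pointing down, gripper open.
Joint ranges: [-2.78, 2.78], [-0.83, 1.72], [-1.28, 1.37], [-1.9, 2.12], [-1.57, 1.48], [-3.14, 3.14]. Speed limits (rad/s): [2.57, 2.57, 3.14, 3.14, 3.14, 3.14].

INTERFACE

Orientations are given as a rotation vector (axis times angle).
In Python, from plant import env, optics gives the robot as it stands.
- The arm moves only by the tool play_rows, never from a script. Its argument "plan" is a list of rows, each a list of 3 entries, a list of its own where there are three numbers: the opening, from -1 (shut) to 1 (fully open), then the shift along the world's x, y, z as a fraction of full scale, then the turn, a rotation vector about the world's x, y, z as a fraction of full scale. A call has 1 to 8 rows; each row is the pose to reach, as a shift and turn from the pose commanded when the call began; what a row does not reach only later rows make up. Full scale, the value 1, is 0.3 m for a shift and 60 degrees for a turn. A row lasts 1/10 s, in which the tool goes at most 50 mm and 8.59 degrees, less where a joint would pass 70% of its speed; a pose out of reach is approached as far as the arm can. A call with a number of a shift or a turn outside -1 to 1 is refused whole. A call with a gripper value outside its range is refused whole. The fingers move at their own pace and stop on an object; "force" is the grip in N (left out, the last holds). Time passes only in rows, so rows that repeat a pose let the fingers close. It gives the time, the measured TCP pose, the force and the opening at its end, in the units of the state.
- env.observe(): the state, without advancing time (a new reading comes with each control period).
- optics.snapshot(name): name is "scene" or "top" or "wrist"; returns the picture (400x640x3 uint8, red, green, blue); there is no depth.
- optics.camera_params(name): a dict with "fx", "fy", "cx", "cy" (pixels), "pose" (4x4, takes a point from camera to world coordinates). Camera axes: x right, y down, z forward; pixel columns grow to the right and rows downward; lengths in mm; the calibration is good to about 2 mm. A picture is of the moment at which its call begins: read the wrist's pose just before it. camera_params takes no time and is no camera call; for the wrist camera it gives the pose at the moment of the call.
- env.hand_in(): hands the job in, once; it reports no verdict.
The state is a dict: "clock": time; "joints": joint angles; "qd": joint speeds; "effort": joint torques, N m; "eef_pos": TCP position; "eef_rot": TCP orientation; "contact_force": force on the tool from outside, world axes, zero at the start; "wrist_torque": the same for the moment, N m; "opening": opening from 0.0 (shut) to 1.0 (fully open).
Only numpy, scipy, OpenCV 4.12 (cv2) and the standard library are available. Lean on these libraries where they do the work, as an engineer would, in place of code of your own. Each camera call takes 0.05 s, during which the arm holds its last target. There are 200 camera calls.

## Working session

There is one attempt and no reset: what is moved stays moved. The work goes in short steps, Python scripts to look and compute and a tool call to move; the robot and the scene stay as the last step left them, time stands still between calls to the robot, and variables do not carry over. Pictures are saved under pics/ and viewed, about 8 in all and at most 12, crops included, and the job is handed in when it is done.

Besides the shell and the picture viewer there is one more tool, called after "Request:" by a JSON object that holds its "method" and its "body", one argument or row to a line. play_rows: Moves the arm, as the interface text tells. Shift numbers are shares of 0.3 m and turn numbers shares of 60 degrees, none past 1 either way. Its arguments: {"type":"object","properties":{"plan":{"type":"array","items":{"type":"array"}},"force":{"type":"number"}},"required":["plan"]}

```bash
mkdir -p pics; ls
python3 - <<'E'
from plant import env, optics
import cv2, numpy as np
for n in("top","scene"):
    p=optics.camera_params(n); print(n,{k:np.round(v,3).tolist() for k,v in p.items()})
    cv2.imwrite(f"pics/{n}0.png",optics.snapshot(n)[:,:,::-1])
print(env.observe())
E
```

```text
pics
top {'fx': 373.267, 'fy': 373.267, 'cx': 317.043, 'cy': 200.884, 'pose': [[0.015, -0.988, 0.151, 352.675], [-1.0, -0.013, 0.014, -16.14], [-0.012, -0.151, -0.988, 1253.732], [0.0, 0.0, 0.0, 1.0]]}
scene {'fx': 398.547, 'fy': 398.547, 'cx': 325.765, 'cy': 191.49, 'pose': [[-0.618, 0.573, -0.538, 1236.761], [0.786, 0.465, -0.407, 536.572], [0.017, -0.675, -0.738, 1119.253], [0.0, 0.0, 0.0, 1.0]]}
{'clock': 0.1, 'joints': array([ 1.21698628e+00,  2.60628274e-01, -1.39249180e-01,  1.17270001e+00,
        1.77720951e-05,  1.57082136e+00]), 'qd': array([-0.00111101, -0.00169093,  0.00249545, -0.00038453, -0.0002538 ,
       -0.00163778]), 'effort': array([ 5.87834820e-04, -4.06508267e+01,  2.54527527e+01,  1.00627061e-02,
        7.37360074e-05,  1.97633193e-05]), 'eef_pos': array([181.67088789, 491.8806649 , 216.13949526]), 'eef_rot': array([ 0.27627116,  1.55323785, -0.27903231]), 'contact_force': array([-1.35911199, -0.97426337, -0.95038219]), 'wrist_torque': array([ 0.01232156, -0.03718318, -0.01951541]), 'opening': 1.0030358726511759}
```

View pics/top0.png

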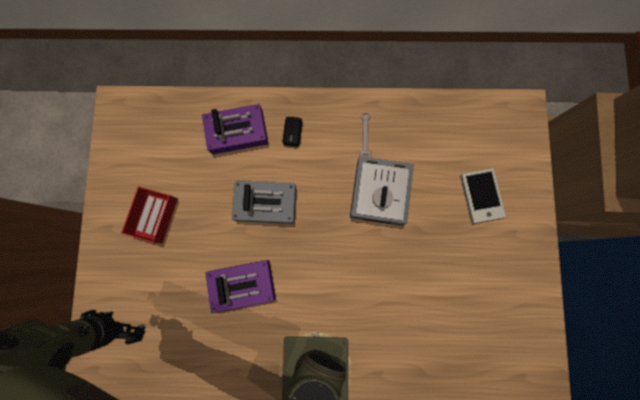

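View pics/scene0.png

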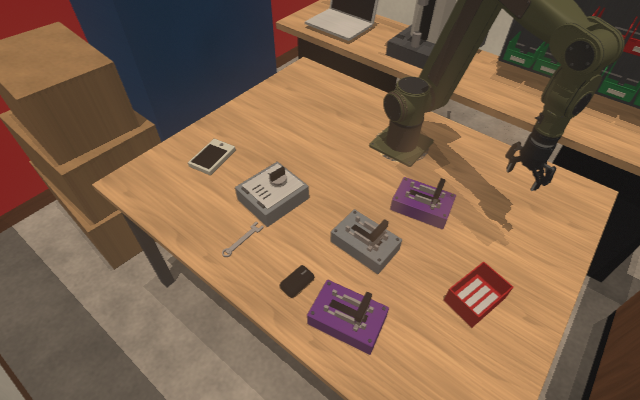

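Top view: three selector-shaped things, at (235,128) purple, (264,202) grey and (240,285) purple. The grey one fits, and I'll confirm it in an enlarged crop. The service box is at (382,190) with its stud at (384,197). Its hinges appear to be on the far side.

Run:
```python
import cv2, numpy as np
t=cv2.imread("pics/top0.png")
a=cv2.resize(t[150:240,220:310],None,fx=4.4,fy=4.4,interpolation=cv2.INTER_CUBIC)
b=cv2.resize(t[145:235,340:430],None,fx=4.4,fy=4.4,interpolation=cv2.INTER_CUBIC)
for im,(u0,v0) in((a,(220,150)),(b,(340,145))):
    for k in range(0,90,10):
        p=int(k*4.4); cv2.putText(im,str(u0+k),(p,9),0,.33,(0,0,255),1); cv2.line(im,(p,10),(p,16),(0,0,255),1)
        cv2.putText(im,str(v0+k),(0,p+4),0,.33,(0,0,255),1); cv2.line(im,(24,p),(30,p),(0,0,255),1)
cv2.imwrite("pics/crop1.png",np.hstack([a,b]))
```

```text
(no output)
```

View pics/crop1.png

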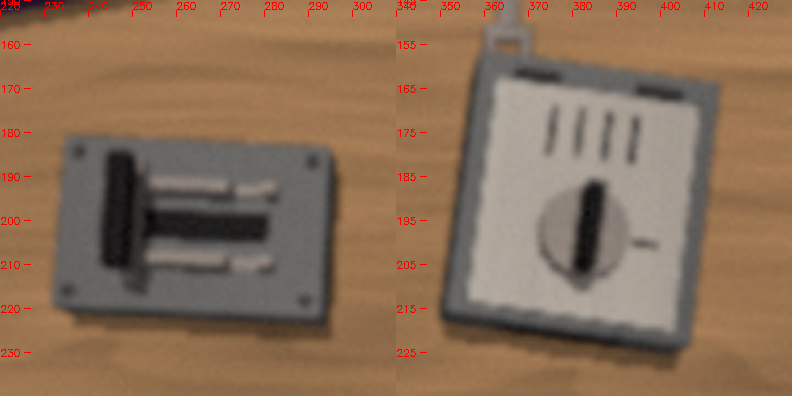

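The crop confirms the grey selector: its T-handle is at the left (+y) end, with the free notch to the right. The wing top runs from (385.9,186.4) to (382.3,206.8), and the hinges are on the far edge. The bar top runs from (247.3,184.5) to (245.9,210.9).

```bash
cat > h.py <<'E'
import numpy as np
from plant import env, optics
def px(p,u,v,z):
    T=np.array(p["pose"]); d=T[:3,:3]@[(u-p["cx"])/p["fx"],(v-p["cy"])/p["fy"],1]; o=T[:3,3]
    return (o+d*(z-o[2])/d[2])
def proj(p,X):
    T=np.array(p["pose"]); c=(np.atleast_2d(X)-T[:3,3])@T[:3,:3]
    return np.c_[p["fx"]*c[:,0]/c[:,2]+p["cx"],p["fy"]*c[:,1]/c[:,2]+p["cy"]]
E
python3 - <<'E'
from h import *
p=optics.camera_params("top")
def cp(x,y,o): return o[0]+x/4.4,o[1]+y/4.4
B=(340,145);S=(220,150)
for n,a,b,z in (("wing",(202,182),(186,272),128),("bar",(119,151),(114,268),136)):
    o=B if n=="wing" else S
    A=px(p,*cp(*a,o),z);C=px(p,*cp(*b,o),z);d=A-C
    print(n,A.round(1),C.round(1),((A+C)/2).round(1),np.linalg.norm(d),np.degrees(np.arctan2(d[1],d[0])))
for n,o,z,q in (("box",B,74,[(86,52),(322,84),(290,350),(46,316)]),("sel",S,60,[(66,136),(332,146),(326,324),(52,308)])):
    P=np.array([px(p,*cp(*a,o),z) for a in q]); print(n,P.round(1).tolist(),P.mean(0))
    for i in range(4):
        d=P[i]-P[i-1];print(np.linalg.norm(d).round(1),np.degrees(np.arctan2(d[1],d[0])).round(1))
w=optics.camera_params("wrist");print({k:np.round(v,2).tolist() for k,v in w.items()})
E
```

```text
wing [ 572.3 -210.4  128. ] [ 508.9 -198.6  128. ] [ 540.6 -204.5  128. ] 64.47662193311552 -10.587640446688306
bar [571.8 214.4 136. ] [489.9 214.3 136. ] [530.9 214.4 136. ] 81.90653626412632 0.06365048655469346
box [[679.6, -135.5, 74.0], [657.3, -308.8, 74.0], [460.9, -281.2, 74.0], [483.1, -106.2, 74.0]] [ 570.22656975 -207.91325309   74.        ]
198.7 -8.5
174.7 -97.3
198.3 172.0
176.4 82.8
sel [[597.6, 270.1, 60.0], [592.5, 72.0, 60.0], [460.2, 73.3, 60.0], [469.2, 274.2, 60.0]] [529.88035909 172.409923    60.        ]
128.5 -1.8
198.1 -91.5
132.3 179.5
201.1 87.4
{'fx': 348.5, 'fy': 348.5, 'cx': 322.17, 'cy': 198.66, 'pose': [[0.35, 0.9, 0.27, 114.36], [0.94, -0.33, -0.1, 515.98], [-0.0, 0.28, -0.96, 373.45], [0.0, 0.0, 0.0, 1.0]]}
```

Run:
```python
from h import *
from scipy.spatial.transform import Rotation as R
s=env.observe();M=R.from_rotvec(s["eef_rot"]).as_matrix();print(M.round(3),np.degrees(np.arctan2(M[1,1],M[0,1])))
for n,g in (("stud",(540.5,-204.1)),("lever",(531,213))):print(n,(np.array(g)-s["eef_pos"][:2])/300)
```

```text
[[-0.001  0.346  0.938]
 [-0.002  0.938 -0.346]
 [-1.    -0.002 -0.   ]] 69.72674310955935
stud [ 1.19609704 -2.31993555]
lever [ 1.16443037 -0.92960222]
```

Request:
{"method": "play_rows", "body": {
  "plan": [
    [1,[0.5,-1,0],[0,0,0.21]],
    [1,[0.5,-1,0],[0,0,0.21]],
    [1,[0.5,-1,0],[0,0,0.21]],
    [1,[0.5,-1,0],[0,0,0.21]],
    [1,[0.5,-1,0],[0,0,0.21]],
    [1,[0.5,-1,0],[0,0,0.21]],
    [1,[0.5,-1,0],[0,0,0.21]],
    [1,[0.5,-1,0],[0,0,0.21]]
  ]
}}

```text
clock: 0.9
eef_pos: [332.7, 188.9, 216.7]
eef_rot: [0.109, 1.568, -0.112]
contact_force: [0.5, 0.5, 0.7]
opening: 1.001
```

```bash
python3 -c "
from h import *
s=env.observe();print(s['joints'].round(3),s['eef_pos'],s['eef_rot'])"
```

```text
[ 5.180e-01  1.600e-02 -4.330e-01  1.123e+00 -1.000e-03  6.580e-01] [332.74705652 188.88389959 216.67869377] [ 0.10929758  1.56790331 -0.11195635]
```

Request:
{"method": "play_rows", "body": {
  "plan": [
    [1,[0.4,-1,0],[0,0,0]],
    [1,[0.4,-1,0],[0,0,0]],
    [1,[0.4,-1,0],[0,0,0]],
    [1,[0.4,-1,0],[0,0,0]],
    [1,[0.4,-1,0],[0,0,0]],
    [1,[0.4,-1,0],[0,0,0]],
    [1,[0.4,-1,0],[0,0,0]],
    [1,[0.4,-1,0],[0,0,0]]
  ]
}}

```text
clock: 1.7
eef_pos: [453.3, -109.4, 216.3]
eef_rot: [0.108, 1.568, -0.108]
contact_force: [-0.6, 0.7, 0.8]
opening: 0.998
```

Request:
{"method": "play_rows", "body": {
  "plan": [
    [1,[0.2,-0.3,0],[0,0,0]],
    [1,[0.2,-0.3,0],[0,0,0]],
    [1,[0.2,-0.3,0],[0,0,0]],
    [1,[0.2,-0.3,0],[0,0,0]],
    [1,[0.2,-0.3,0],[0,0,0]]
  ]
}}

```text
clock: 2.2
eef_pos: [510.9, -195.5, 216.5]
eef_rot: [0.105, 1.57, -0.103]
contact_force: [-0.7, 0.5, 0.6]
opening: 1.007
```

Run:
```python
from h import *
import cv2
p=optics.camera_params("wrist");im=optics.snapshot("wrist")[:,:,::-1].copy()
s=env.observe();print(s['joints'].round(3),s['eef_pos'],s['eef_rot'])
import pickle;pickle.dump(p,open("w1.pkl","wb"));cv2.imwrite("pics/w1.png",im)
print(proj(p,[[540.5,-204.1,128],[530,213,136]]),p["pose"])
```

```text
[-3.66e-01  2.99e-01 -8.30e-02  1.19e+00  1.00e-03 -2.34e-01] [ 510.79035219 -195.41415351  216.74429556] [ 0.10466808  1.57003487 -0.10286315]
[[317.15629894 235.64498228]
 [916.95172607 151.92542692]] [[ 1.30698282e-01  9.50852096e-01  2.80710260e-01  4.39969791e+02]
 [ 9.91421080e-01 -1.25773498e-01 -3.55706202e-02 -1.87377132e+02]
 [ 1.48351250e-03  2.82951088e-01 -9.59133192e-01  3.73961160e+02]
 [ 0.00000000e+00  0.00000000e+00  0.00000000e+00  1.00000000e+00]]
```

View pics/w1.png

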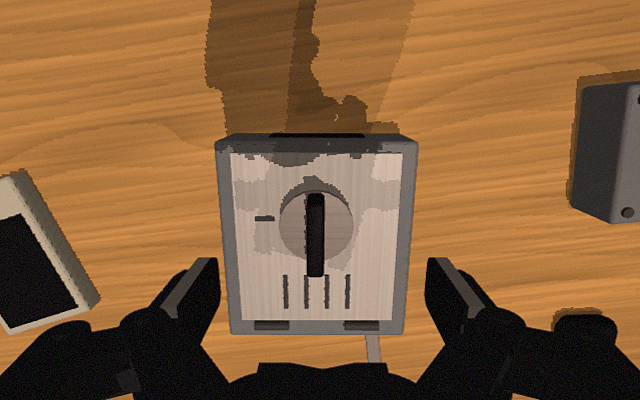

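The wrist view shows the box with the stud wing from about (316,192) to (316,277), lined up with the jaws. I'll overlay the model outline to check it.

Run:
```python
from h import *
import cv2,pickle
p=pickle.load(open("w1.pkl","rb"));im=cv2.imread("pics/w1.png")
k=5;u0,v0=260,170
a=np.radians(-7.8);c=np.array([540.5,-204.1])
crop=cv2.resize(im[v0:v0+116,u0:u0+116],None,fx=k,fy=k,interpolation=cv2.INTER_CUBIC)
def poly(xy,z,col):
    xy=np.array(xy)@np.array([[np.cos(a),np.sin(a)],[-np.sin(a),np.cos(a)]])+c
    q=proj(p,np.c_[xy,np.full(len(xy),z)]);print(q.round(1).tolist() if len(q)<5 else q.mean(0))
    cv2.polylines(crop,[((q+.5-[u0,v0])*k).astype(int)],True,col,1)
r=[(31,7),(31,-7),(-31,-7),(-31,7)]
poly(r,128,(0,0,255));poly(r,96,(255,0,0))
t=np.linspace(0,6.28,60);poly(np.c_[32*np.cos(t),32*np.sin(t)],96,(0,255,0))
cv2.imwrite("pics/w1c.png",crop)
```

```text
[[326.0, 272.4], [308.2, 272.3], [307.7, 196.4], [326.7, 196.5]]
[[325.6, 254.6], [309.6, 254.5], [309.2, 185.6], [326.2, 185.7]]
[317.61402387 221.14174906]
```

View pics/w1c.png

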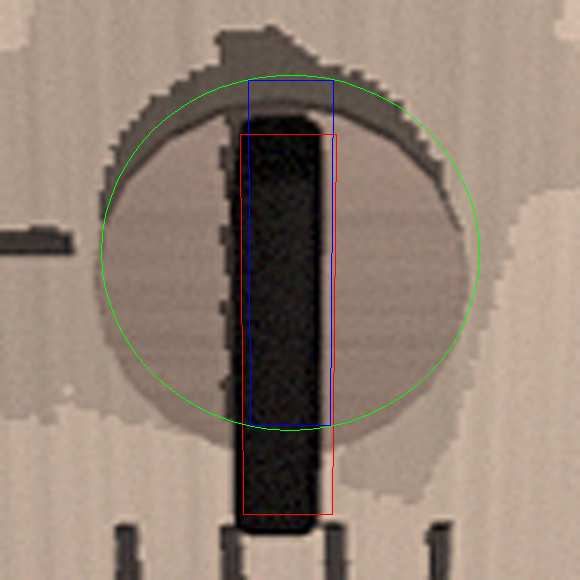

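Request:
{"method": "play_rows", "body": {
  "plan": [
    [1,[0.103,-0.027,0],[0,0,0]],
    [1,[0.103,-0.027,-0.1],[0,0,0]],
    [1,[0.103,-0.027,-0.2],[0,0,0]],
    [1,[0.103,-0.027,-0.28],[0,0,0]],
    [1,[0.103,-0.027,-0.343],[0,0,0]],
    [1,[0.103,-0.027,-0.343],[0,0,0]],
    [1,[0.103,-0.027,-0.343],[0,0,0]]
  ]
}}

```text
clock: 2.95
eef_pos: [542.2, -204.3, 114.6]
eef_rot: [0.104, 1.569, -0.104]
contact_force: [-0.2, -0.5, -0.8]
opening: 1.001
```

Request:
{"method": "play_rows", "body": {
  "plan": [
    [-1,[0,0,0],[0,0,0]],
    [-1,[0,0,0],[0,0,0]],
    [-1,[0,0,0],[0,0,0]],
    [-1,[0,0,0],[0,0,0]],
    [-1,[0,0,0],[0,0,0]],
    [-1,[0,0,0],[0,0,0]],
    [-1,[0,0,0],[0,0,0]],
    [-1,[0,0,0],[0,0,0]]
  ],
  "force": 50
}}

```text
clock: 3.75
eef_pos: [542.8, -205.7, 113.9]
eef_rot: [0.105, 1.568, -0.105]
contact_force: [-0.4, -0.2, -0.3]
opening: -0.001
```

The opening reads 0, so the jaws closed on nothing. I'll look.

Run:
```python
from h import *
import cv2
p=optics.camera_params("wrist");im=optics.snapshot("wrist")[:,:,::-1].copy()
s=env.observe();print(s['joints'].round(3),s['eef_pos'],s['opening'],s['contact_force'])
sc=optics.snapshot("scene")[:,:,::-1]; sc=cv2.resize(sc[90:240,200:360],(427,400),interpolation=cv2.INTER_CUBIC)
cv2.imwrite("pics/w2.png",np.hstack([im[:,150:500],sc]))
```

```text
[-0.362  0.413 -0.187  0.971  0.    -0.228] [ 542.75841808 -205.64499275  113.92547489] 0.0007333019682198821 [ 0.36809262  0.69270324 -0.22656712]
```

View pics/w2.png

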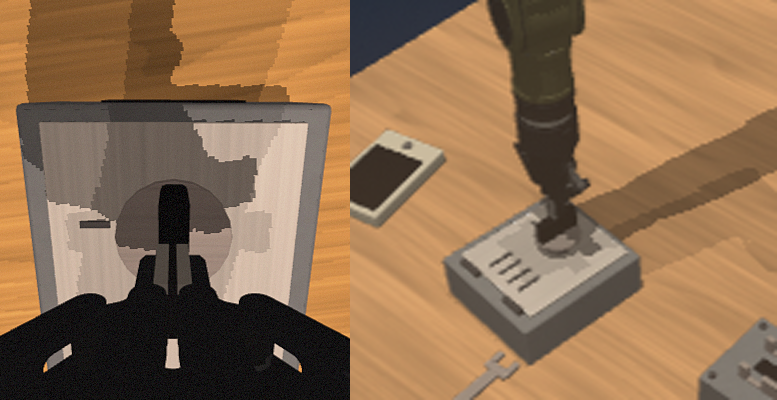

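The wrist view shows a pad on each side of the black wing at about (172,265), so the wing is between the pads even though the opening reads 0. I'll push gently and use the force to check.

Request:
{"method": "play_rows", "body": {
  "plan": [
    [-1,[0,0,-0.01],[0,0,0]],
    [-1,[0,0,-0.02],[0,0,0]],
    [-1,[0,0,-0.02],[0,0,0]],
    [-1,[0,0,-0.02],[0,0,0]]
  ]
}}

```text
clock: 4.25
eef_pos: [543.2, -205.8, 109.1]
eef_rot: [0.105, 1.567, -0.106]
contact_force: [-2.3, 1.4, 8.0]
opening: 0.0
```

```bash
python3 -c "
from h import *
s=env.observe();print(s['eef_pos'],s['contact_force'],s['wrist_torque'],s['opening'])"
```

```text
[ 543.15168043 -205.78768073  109.1055305 ] [-2.30271282  1.36989339  7.95631781] [0.17343784 0.37324478 0.0865013 ] 0.00034709829531182486
```

Request:
{"method": "play_rows", "body": {
  "plan": [
    [-1,[0,0,-0.012],[0,0,0]],
    [-1,[0,0,-0.022],[0,0,0]],
    [-1,[0,0,-0.022],[0,0,0]],
    [-1,[0,0,-0.022],[0,0,0]]
  ]
}}

```text
clock: 4.65
eef_pos: [543.3, -205.8, 103.4]
eef_rot: [0.105, 1.566, -0.106]
contact_force: [-3.3, 0.4, 12.8]
opening: -0.001
```

Request:
{"method": "play_rows", "body": {
  "plan": [
    [-1,[0,0,-0.007],[0,0,0]],
    [-1,[0,0,-0.009],[0,0,0]],
    [-1,[0,0,-0.009],[0,0,0]]
  ]
}}

```text
clock: 4.95
eef_pos: [543.4, -205.9, 101.5]
eef_rot: [0.104, 1.565, -0.106]
contact_force: [-4.3, 1.3, 16.9]
opening: -0.001
```

Request:
{"method": "play_rows", "body": {
  "plan": [
    [-1,[0,0,0],[0,0,-0.1]],
    [-1,[0,0,0],[0,0,-0.2]],
    [-1,[0,0,0],[0,0,-0.3]],
    [-1,[0,0,0],[0,0,-0.3]]
  ]
}}

```text
clock: 5.35
eef_pos: [544.6, -206.4, 101.6]
eef_rot: [0.352, 1.537, -0.353]
contact_force: [-2.4, 1.1, 14.0]
opening: -0.003
```

```bash
python3 -c "
from h import *
s=env.observe();print(s['eef_pos'],s['contact_force'],s['wrist_torque'],s['joints'].round(3))"
```

```text
[ 544.56605023 -206.35179731  101.55594042] [-2.40319485  1.13555279 13.9934754 ] [ 0.14724415  0.46697539 -0.01571141] [-0.362  0.422 -0.207  0.936 -0.     0.088]
```

Request:
{"method": "play_rows", "body": {
  "plan": [
    [-1,[0,0,-0.003],[0,0,-0.12]],
    [-1,[0,0,-0.003],[0,0,-0.24]],
    [-1,[0,0,-0.003],[0,0,-0.36]],
    [-1,[0,0,-0.003],[0,0,-0.48]],
    [-1,[0,0,-0.003],[0,0,-0.6]],
    [-1,[0,0,-0.003],[0,0,-0.72]],
    [-1,[0,0,-0.003],[0,0,-0.8]],
    [-1,[0,0,-0.003],[0,0,-0.8]]
  ]
}}

```text
clock: 6.15
eef_pos: [544.6, -206.4, 101.5]
eef_rot: [0.998, 1.324, -0.996]
contact_force: [-3.3, 1.2, 17.9]
opening: -0.001
```

Request:
{"method": "play_rows", "body": {
  "plan": [
    [-1,[0,0,0],[0,0,-0.12]],
    [-1,[0,0,0],[0,0,-0.24]],
    [-1,[0,0,0],[0,0,-0.34]],
    [-1,[0,0,0],[0,0,-0.4]],
    [-1,[0,0,0],[0,0,-0.43]],
    [-1,[0,0,0],[0,0,-0.43]]
  ]
}}

```text
clock: 6.75
eef_pos: [544.4, -206.2, 101.5]
eef_rot: [1.332, 1.121, -1.327]
contact_force: [-3.9, 0.9, 19.8]
opening: 0.0
```

Run:
```python
from h import *
import cv2
s=env.observe();print(s['eef_pos'],s['eef_rot'],s['contact_force'],s['wrist_torque'],s['joints'].round(3))
cv2.imwrite("pics/w3.png",optics.snapshot("wrist")[:,:,::-1])
```

```text
[ 544.41914588 -206.2064729   101.47625989] [ 1.33153084  1.12143583 -1.32697491] [-3.91009166  0.88780112 19.75898918] [0.36597445 0.84678395 0.05459798] [-0.362  0.422 -0.208  0.935  0.     1.374]
```

View pics/w3.png

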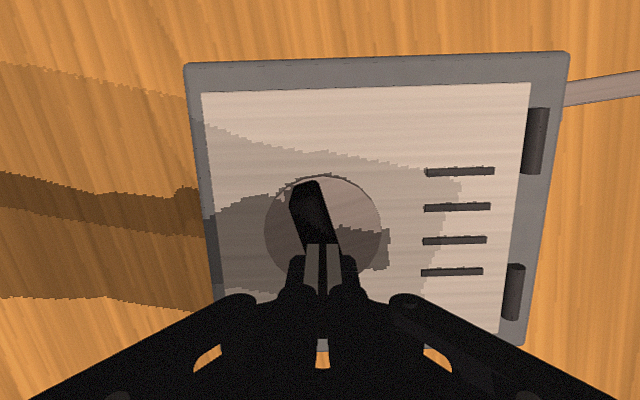

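The wing's upper end, at (307,185), lags the jaws by about 12°. The fingers have some give on the wing, so I'll turn further until the stop resists.

Request:
{"method": "play_rows", "body": {
  "plan": [
    [-1,[0,0,0],[0,0,-0.1]],
    [-1,[0,0,0],[0,0,-0.17]],
    [-1,[0,0,0],[0,0,-0.17]]
  ],
  "force": 80
}}

```text
clock: 7.1
eef_pos: [544.3, -206.1, 101.5]
eef_rot: [1.46, 1.022, -1.455]
contact_force: [-4.9, 0.9, 20.0]
opening: -0.002
```

Run:
```python
from h import *
import cv2
s=env.observe();print(s['eef_pos'],s['contact_force'],s['wrist_torque'],s['joints'].round(3),s['effort'][5])
im=optics.snapshot("wrist")[:,:,::-1]
cv2.imwrite("pics/w4.png",cv2.resize(im[150:300,200:440],(768,480),interpolation=cv2.INTER_CUBIC))
```

```text
[ 544.34814206 -206.08736063  101.46383104] [-4.85560528  0.91312589 19.98895435] [0.4304112  0.86343396 0.0080587 ] [-0.362  0.422 -0.208  0.935  0.     1.553] 0.27925419621169567
```

View pics/w4.png

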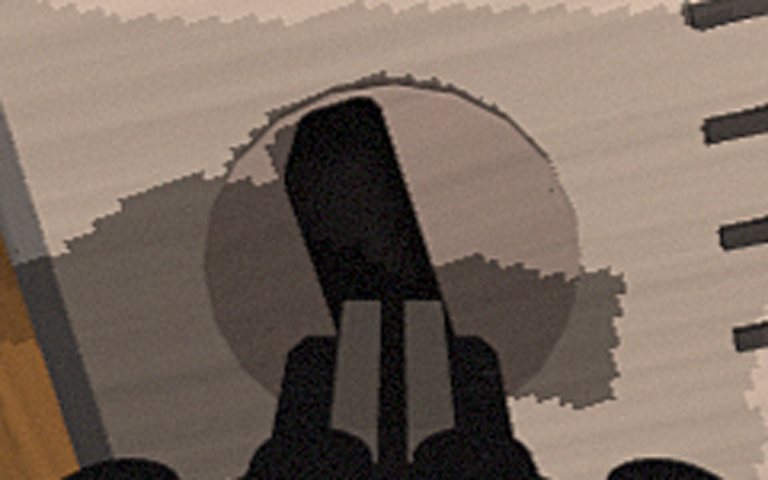

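Run:
```python
from h import *
from scipy.spatial.transform import Rotation as R
p=optics.camera_params("wrist");s=env.observe();M=R.from_rotvec(s["eef_rot"]).as_matrix();t=s["eef_pos"]
for n,v in(("tipL",(14,8,0)),("tipR",(14,-8,0)),("tcp",(0,0,0)),("edge-",(14,0,-11)),("edge+",(14,0,11)),("back30",(-30,0,0))):
    print(n,(t+M@v).round(1),proj(p,t+M@v).round(1), ((proj(p,t+M@v)-[200,150])*3.2).round())
print("cam",np.array(p["pose"])[:3,3])
T=np.linalg.inv(np.array(p["pose"]));print("cam in tool",(M.T@(np.array(p["pose"])[:3,3]-t)).round(1))
```

```text
tipL [ 551.9 -208.8   87.5] [[335.4 235.9]] [[433. 275.]]
tipR [ 536.9 -203.4   87.4] [[305.2 235.9]] [[337. 275.]]
tcp [ 544.3 -206.1  101.5] [[320.2 246.9]] [[385. 310.]]
edge- [ 548.1 -195.8   87.5] [[320.3 216.3]] [[385. 212.]]
edge+ [ 540.7 -216.5   87.5] [[320.3 254.9]] [[385. 336.]]
back30 [ 544.2 -206.   131.5] [[319.9 277.5]] [[384. 408.]]
cam [ 568.16879497 -139.06431624  258.78285049]
cam in tool [-157.3    0.7  -71.2]
```

Run:
```python
from h import *
import pickle
print(env.finger_overhang,[a for a in dir(env) if a[0]!='_'])
# open fingertip as seen in w1: inner tip px ~ (217,257); depth from half opening 42.5mm
p=pickle.load(open("w1.pkl","rb"))
# tool frame projection for candidate tip x offsets, near (-11) and far edges
C=np.array([-157.3,.7,-71.2]);
from scipy.spatial.transform import Rotation as R
M=R.from_rotvec([0.10466808,1.57003487,-0.10286315]).as_matrix();t=np.array([510.79,-195.41,216.74])
for x in(1,-14,-27,-40):
    print(x,[proj(p,t+M@[x,42.5,z]).round(0).tolist() for z in(-11,11)])
```

```text
14.0 ['MotionError', 'finger_overhang', 'hand_in', 'observe']
1 [[[412.0, 226.0]], [[409.0, 267.0]]]
-14 [[[420.0, 238.0]], [[417.0, 282.0]]]
-27 [[[429.0, 250.0]], [[425.0, 298.0]]]
-40 [[[439.0, 265.0]], [[434.0, 316.0]]]
```

The fingertips actually stand about 14 mm behind the reported TCP, not 14 mm ahead. The evidence is the tip pixels in w1, first contact at TCP z of about 114 under a 128 mm top, and the opening of 0. So the shut fingers are pressing on top of the wing and turning it by friction. I'll turn a bit more, lift off and check.

Request:
{"method": "play_rows", "body": {
  "plan": [
    [-1,[0,0,-0.005],[0,0,-0.1]],
    [-1,[0,0,-0.005],[0,0,-0.2]],
    [-1,[0,0,-0.005],[0,0,-0.3]],
    [-1,[0,0,-0.005],[0,0,-0.4]],
    [-1,[0,0,-0.005],[0,0,-0.4]]
  ]
}}

```text
clock: 7.65
eef_pos: [546.3, -206.9, 101.4]
eef_rot: [1.75, 0.738, -1.737]
contact_force: [-3.2, 1.4, 24.0]
opening: -0.004
```

Request:
{"method": "play_rows", "body": {
  "plan": [
    [-1,[0,0,0.03],[0,0,0]],
    [-1,[0,0,0.1],[0,0,0.1]],
    [-1,[0,0,0.2],[0,0,0.2]],
    [-1,[0,0,0.3],[0,0,0.3]],
    [1,[0,0,0.3],[0,0,0.4]],
    [1,[0,0,0.3],[0,0,0.5]],
    [1,[0,0,0.3],[0,0,0.57]],
    [1,[0,0,0.3],[0,0,0.57]]
  ]
}}

```text
clock: 8.45
eef_pos: [542.7, -205.6, 186.1]
eef_rot: [1.33, 1.127, -1.33]
contact_force: [-0.4, -0.3, -0.6]
opening: 0.679
```

Run:
```python
from h import *
import cv2,pickle
p=optics.camera_params("wrist");im=optics.snapshot("wrist")[:,:,::-1].copy()
s=env.observe();print(s['eef_pos'],s['eef_rot'],s['contact_force'],s['joints'].round(3))
k=4;u0,v0=220,120
crop=cv2.resize(im[v0:v0+150,u0:u0+200],None,fx=k,fy=k,interpolation=cv2.INTER_CUBIC)
for deg,depth,col in((-97.7,0,(0,0,255)),(-97.7,5,(0,255,0))):
    a=np.radians(deg);xy=np.array([(31,7),(31,-7),(-31,-7),(-31,7)])@np.array([[np.cos(a),np.sin(a)],[-np.sin(a),np.cos(a)]])+[543,-205.5]
    q=proj(p,np.c_[xy,np.full(4,128-depth)]);cv2.polylines(crop,[((q+.5-[u0,v0])*k).astype(int)],True,col,1)
cv2.imwrite("pics/w5.png",crop);cv2.imwrite("pics/w5full.png",im);pickle.dump(p,open("w5.pkl","wb"))
```

```text
[ 542.66775589 -205.55852104  186.03641903] [ 1.33092598  1.12598138 -1.33118134] [0.02048933 0.06700442 0.13370147] [-0.362  0.369 -0.061  1.142  0.     1.375]
```

View pics/w5.png

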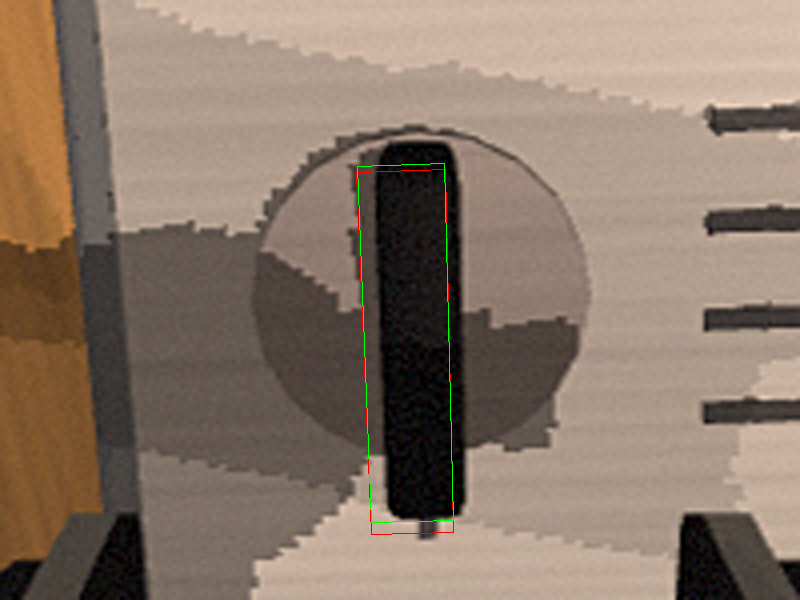

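Wing is now square to the box's x axis, from (415,142) to (425,518) in the crop, and the shadow under the flange is thin. I'll fit the pose for angle and depth.

Run:
```python
from h import *
import pickle
from scipy.optimize import least_squares
p=pickle.load(open("w5.pkl","rb"))
# observed full-image px (crop/4 + origin)
f=lambda x,y:np.array([220+x/4-.5,120+y/4-.5])
fl,fr,fb=f(253,295),f(590,295),f(420,456)   # flange left,right,bottom(+near)
wl,wr,wb,wl2=f(389,500),f(465,500),f(427,519),f(378,200);wr2=f(458,200)
def res(v):
    x,y,d,a=v
    th=np.linspace(0,2*np.pi,361);q=proj(p,np.c_[x+32*np.cos(th),y+32*np.sin(th),np.full(361,96-d)])
    r=[q[:,0].min()-fl[0],q[:,0].max()-fr[0],q[:,1].max()-fb[1]]
    R=np.array([[np.cos(a),np.sin(a)],[-np.sin(a),np.cos(a)]])
    # near end edges at local x=+31 -> -y box
    e=np.array([(31,7),(31,-7),(-31,7),(-31,-7)])@R+[x,y];Q=proj(p,np.c_[e,np.full(4,128-d)])
    Q=Q[np.argsort(Q[:,1])]; near=Q[2:];near=near[np.argsort(near[:,0])];far=Q[:2];far=far[np.argsort(far[:,0])]
    at=lambda A,B,row:A[0]+(B[0]-A[0])*(row-A[1])/(B[1]-A[1])
    r+=[near[:,1].mean()-wb[1],at(far[0],near[0],wl[1])-wl[0],at(far[1],near[1],wr[1])-wr[0],at(far[1],near[1],wr2[1])-wr2[0],at(far[0],near[0],wl2[1])-wl2[0]]
    return r
s=least_squares(res,[543,-205,5,np.radians(-97.7)],x_scale=[1,1,1,.02]);print(s.x,np.degrees(s.x[3]),np.round(s.fun,1))
```

```text
[ 545.33487958 -207.65362761    9.56812387   -1.7039969 ] -97.63183060355917 [ 0.2 -0.4 -0.1  0.1 -0.5  0.5  0.7 -0.6]
```

The fit gives a turn of 89.9°, with the stud partly in. After correcting for the same-scale bias seen in w1, the depth is about 5–7 mm, so it's locked. Next is the lever.

Request:
{"method": "play_rows", "body": {
  "plan": [
    [1,[0,1,0.1],[0,0,1]],
    [1,[0,1,0.1],[0,0,1]],
    [1,[0,1,0.1],[0,0,1]],
    [1,[0,1,0.1],[0,0,1]],
    [1,[0,1,0.1],[0,0,1]],
    [1,[0,1,0.1],[0,0,1]],
    [1,[0,1,0.1],[0,0,1]],
    [1,[0,1,0.1],[0,0,1]]
  ]
}}

```text
clock: 9.3
eef_pos: [542.7, 96.1, 216.2]
eef_rot: [0.538, 1.503, -0.538]
contact_force: [-0.0, -0.6, -0.0]
opening: 1.002
```

Request:
{"method": "play_rows", "body": {
  "plan": [
    [1,[-0.04,0.397,0],[0,0,0.625]],
    [1,[-0.04,0.397,0],[0,0,0.625]],
    [1,[-0.04,0.397,0],[0,0,0.625]],
    [1,[-0.04,0.397,0],[0,0,0.625]],
    [1,[-0.04,0.397,0],[0,0,0.625]],
    [1,[-0.04,0.397,0],[0,0,0.625]],
    [1,[-0.04,0.397,0],[0,0,0.625]]
  ]
}}

```text
clock: 10.0
eef_pos: [530.9, 212.4, 216.0]
eef_rot: [0.031, 1.571, -0.031]
contact_force: [-0.5, -0.2, -0.9]
opening: 1.0
```

Run:
```python
from h import *
import cv2,pickle
p=optics.camera_params("wrist");im=optics.snapshot("wrist")[:,:,::-1].copy()
s=env.observe();print(s['eef_pos'],s['eef_rot'],s['joints'].round(3))
a=np.radians(-2);xy=np.array([(40,9),(40,-9),(-40,-9),(-40,9)])@np.array([[np.cos(a),np.sin(a)],[-np.sin(a),np.cos(a)]])+[530.5,213]
q=proj(p,np.c_[xy,np.full(4,136)]);print(q.round(1).tolist())
cv2.imwrite("pics/w6raw.png",im);pickle.dump(p,open("w6.pkl","wb"))
cv2.polylines(im,[(q+.5).astype(int)],True,(0,0,255),1);cv2.imwrite("pics/w6.png",im)
```

```text
[530.92051191 212.54773005 216.14535321] [ 0.03018854  1.57090671 -0.03055369] [ 0.381  0.341 -0.023  1.207 -0.     0.42 ]
[[336.6, 251.2], [312.4, 251.3], [311.1, 143.4], [337.6, 143.3]]
```

View pics/w6.png

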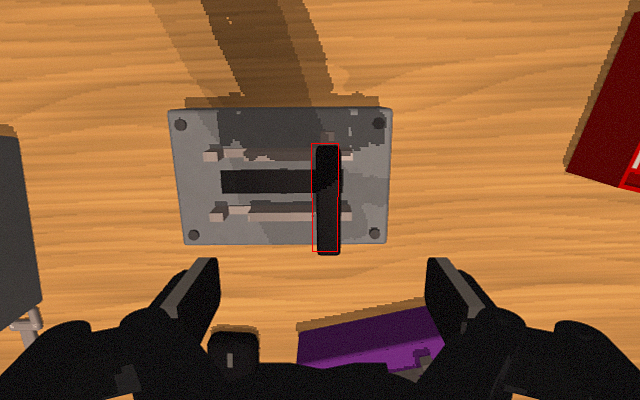

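The bar in the wrist image, from (327,145) to (328,254), lies within 2–3 mm of the prediction, centred between the jaws. I'll descend and grip.

Request:
{"method": "play_rows", "body": {
  "plan": [
    [1,[0.005,0.007,-0.1],[0,0,0]],
    [1,[0.005,0.007,-0.22],[0,0,0]],
    [1,[0.005,0.007,-0.32],[0,0,0]],
    [1,[0.005,0.007,-0.393],[0,0,0]],
    [1,[0.005,0.007,-0.393],[0,0,0]],
    [1,[0.005,0.007,-0.393],[0,0,0]]
  ]
}}

```text
clock: 10.65
eef_pos: [532.3, 215.2, 98.6]
eef_rot: [0.028, 1.571, -0.029]
contact_force: [0.7, -0.5, 0.6]
opening: 1.0
```

Request:
{"method": "play_rows", "body": {
  "plan": [
    [-1,[0,0,0],[0,0,0]],
    [-1,[0,0,0],[0,0,0]],
    [-1,[0,0,0],[0,0,0]],
    [-1,[0,0,0],[0,0,0]],
    [-1,[0,0,0],[0,0,0]],
    [-1,[0,0,0],[0,0,0]],
    [-1,[0,0,0],[0,0,0]],
    [-1,[0,0,0],[0,0,0]]
  ],
  "force": 60
}}

```text
clock: 11.45
eef_pos: [532.6, 215.9, 99.1]
eef_rot: [0.027, 1.57, -0.026]
contact_force: [-1.9, 0.2, 5.6]
opening: 0.195
```

Request:
{"method": "play_rows", "body": {
  "plan": [
    [-1,[0,0,0.03],[0,0,0]],
    [-1,[0,0,0.06],[0,0,0]],
    [-1,[0,0,0.087],[0,0,0]],
    [-1,[0,0,0.087],[0,0,0]],
    [-1,[0,0,0.087],[0,0,0]]
  ]
}}

```text
clock: 11.95
eef_pos: [532.4, 215.6, 124.5]
eef_rot: [0.027, 1.57, -0.027]
contact_force: [3.4, 0.3, -5.3]
opening: 0.197
```

Request:
{"method": "play_rows", "body": {
  "plan": [
    [-1,[-0.002,-0.08,0],[0,0,0]],
    [-1,[-0.004,-0.16,0],[0,0,0]],
    [-1,[-0.006,-0.23,0],[0,0,0]],
    [-1,[-0.007,-0.267,0],[0,0,0]],
    [-1,[-0.007,-0.267,0],[0,0,0]],
    [-1,[-0.007,-0.267,0],[0,0,0]]
  ]
}}

```text
clock: 12.55
eef_pos: [529.9, 135.0, 124.2]
eef_rot: [0.027, 1.571, -0.028]
contact_force: [2.2, -1.3, -6.8]
opening: 0.198
```

Travelled 80.6 mm with no stop force. Lowering now.

Request:
{"method": "play_rows", "body": {
  "plan": [
    [-1,[0,0,-0.025],[0,0,0]],
    [-1,[0,0,-0.05],[0,0,0]],
    [-1,[0,0,-0.07],[0,0,0]],
    [-1,[0,0,-0.083],[0,0,0]],
    [-1,[0,0,-0.083],[0,0,0]],
    [-1,[0,0,-0.083],[0,0,0]]
  ]
}}

```text
clock: 13.15
eef_pos: [530.0, 135.9, 99.4]
eef_rot: [0.027, 1.571, -0.026]
contact_force: [1.6, 0.5, -4.5]
opening: 0.197
```

Request:
{"method": "play_rows", "body": {
  "plan": [
    [-1,[0,0,-0.008],[0,0,0]],
    [-1,[0,0,-0.008],[0,0,0]],
    [-1,[0,0,-0.008],[0,0,0]]
  ]
}}

```text
clock: 13.45
eef_pos: [530.2, 136.0, 99.1]
eef_rot: [0.028, 1.57, -0.026]
contact_force: [-3.5, -0.6, 8.5]
opening: 0.199
```

Request:
{"method": "play_rows", "body": {
  "plan": [
    [1,[0,0,0],[0,0,0]],
    [1,[0,0,0],[0,0,0]],
    [1,[0,0,0],[0,0,0]],
    [1,[0,0,0],[0,0,0]],
    [1,[0,0,0],[0,0,0]],
    [1,[0,0,0],[0,0,0]],
    [1,[0,0,0],[0,0,0]]
  ]
}}

```text
clock: 14.15
eef_pos: [530.2, 135.5, 97.1]
eef_rot: [0.027, 1.571, -0.027]
contact_force: [0.3, -0.0, -0.7]
opening: 1.001
```

Request:
{"method": "play_rows", "body": {
  "plan": [
    [1,[0,0,0.12],[0,0,0]],
    [1,[0,0,0.25],[0,0,0]],
    [1,[0,0,0.4],[0,0,0]],
    [1,[-0.2,0,0.45],[0,0,0]],
    [1,[-0.4,0,0.5],[0,0,0]],
    [1,[-0.6,0,0.5],[0,0,0]],
    [1,[-0.6,0,0.5],[0,0,0]],
    [1,[-0.6,0,0.5],[0,0,0]]
  ]
}}

```text
clock: 14.95
eef_pos: [345.8, 134.8, 247.7]
eef_rot: [0.026, 1.572, -0.026]
contact_force: [1.0, -0.5, 0.2]
opening: 0.998
```

Run:
```python
from h import *
import cv2
t=optics.snapshot("top")[:,:,::-1];s=optics.snapshot("scene")[:,:,::-1]
print(env.observe()['eef_pos'],env.observe()['contact_force'])
cv2.imwrite("pics/end.png",np.vstack([cv2.resize(t[100:240,200:480],(800,400),interpolation=cv2.INTER_CUBIC)[:,:],np.hstack([cv2.resize(s[155:235,225:325],(250,200)),cv2.resize(s[200:280,320:420],(250,200)),cv2.resize(s[120:400,120:540],(300,200))])]))
```

```text
[350.26944119 135.63911142 247.67393505] [ 0.37821842  0.41168078 -0.70573485]
```

View pics/end.png

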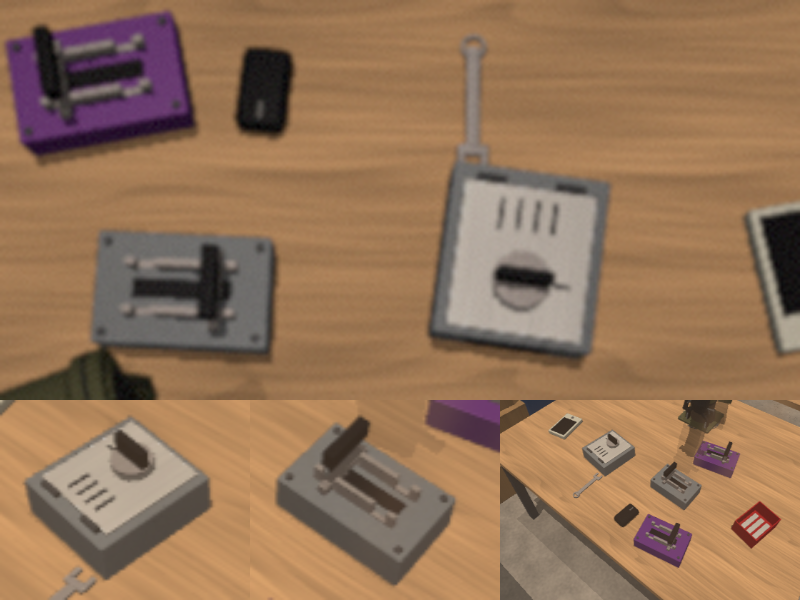

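The end picture shows the wing across the cover at (525,278), in line with the cover's mark. The T-handle is in the other notch at (212,282), the bystanders look where they were, and the arm is clear. Handing in.

```bash
python3 -c "
from plant import env
print(env.hand_in())"
```

```text
the job is handed in; nothing more can be done
None
```

The cover is locked, the T-handle is down in the other notch, and the job is handed in at about 15 s of the 53 s allowed. Hand-in returned no verdict.

- **Stud:** I pushed it in and turned it until my image fit read 89.9°. Its depth after letting go read 9.6 mm in that fit. The same method read about 2 mm too deep on the earlier picture, so I take it as roughly 7 mm, give or take 2. I inferred the 5 mm locked position from the angle and the spring; I did not measure it directly.
- **Selector:** I gripped the grey selector's handle, lifted it about 26 mm, moved it 80 mm and pressed it down. The arm stopped at its starting height with 8.5 N of upward force, so it was seated.
- **Final picture:** the wing lies across the cover, the handle is in the far notch, and the arm is clear. By eye, the bystanders have not moved.
- **Discrepancy:** the fingertips stood about 14 mm behind the reported TCP, not 14 mm ahead as stated. As a result the first grasp closed on nothing, and the stud was pressed and turned by the shut fingertips rubbing on top of the wing, not by gripping it. I allowed for this when gripping the lever.

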